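Cap the salad spinner's crank

ROBOT

A 6-joint arm with a two-finger parallel gripper is mounted at the origin on a cart in front of the work surface, level with it; the furniture and walls round the work are solid. World frame = base frame: x ahead of the robot, y to its left, z up, the work surface at z = 0. Lengths are in m, angles in rad, forces in N, time in s.
With the tool pointing down it reaches from about 0.25 to 0.775 m from the base axis. Payload 4 kg.
Tool frame: the origin (TCP) lies midway between the tips of the shut fingers; the grasp point (between the pads) lies 19 mm behind it; z points along the fingers, y is the direction in which the jaws open and shut (so a half turn about z gives the same grasp; the last joint's range is limited). The gripper opens to 94 mm and grips with 3 to 60 N. Pads are 16 mm wide; open, the fingers measure 119 mm over their backs; the gripper's body (75 mm by 177 mm) begins 78 mm behind the grasp point.
Start: joints at [-1.206, 0.087, 1.371, -0, 1.684, -0.103], TCP at [0.248, -0.491, 0.206] pointing down, gripper open.
Joint ranges: [-3.1, 3.1], [-0.76, 2.03], [0.27, 2.55], [-1.08, 4.22], [0.17, 2.65], [-2.57, 2.57]. Speed limits (rad/s): [2.79, 2.79, 3.14, 3.14, 3.14, 3.14].

INTERFACE

Orientations are given as [roll, pitch, yaw] about the fixed x, y, z axes, in that order (R = Rz(yaw) Ry(pitch) Rx(roll)).
In Python, from bench import robot, cams gives the robot as it stands.
- The arm moves only by the tool step_arm, never from a script. Its argument "plan" is a list that holds one entry, the list of rows, each a list of 5 numbers: the shift along the world's x, y, z in mm, then the turn about the world's z in rad, then the opening in per cent of the stroke, from 0 (shut) to 100 (fully open). In form: [[[tx, ty, tz, turn, fingers], ...]]. A call has 1 to 8 rows; each row is the pose to reach, as a shift and turn from the pose commanded when the call began; what a row does not reach only later rows make up. A row lasts 1/12 s, in which the tool goes at most 41.7 mm and 7.16 degrees, less where a joint would pass 70% of its speed; a pose out of reach is approached as far as the arm can. A call with a gripper value outside its range is refused whole. The fingers move at their own pace and stop on an object; the grip force is fixed at half the most. Time passes only in rows, so rows that repeat a pose let the fingers close. It gives the time, the measured TCP pose, the force and the opening at its end, in the units of the state.
- robot.get_obs(): the state, without advancing time (a new reading comes with each control period).
- cams.snapshot(name): name is "scene" or "top" or "wrist"; returns a dict with "frame" (400x640x3 uint8, red, green, blue), "camera_matrix" (3x3 intrinsics, pixels), "k1" (the pictures are not rectified: a ray, as slopes to the right and down, at radius r is drawn at 1 + k1 r^2 times it, then the intrinsics apply), "origin" and "attitude" of the camera in the world; the wrist camera has in their place "T_tool_cam" (4x4, takes a point from camera to tool coordinates, whose origin is the TCP and whose axes are the flange's). Camera axes: x right, y down, z forward; pixel columns grow to the right and rows downward; lengths in m; the calibration is good to about 2 mm. A picture is of the moment at which its call begins: read the wrist's pose just before it. There is no depth.
- robot.close_job(): hands the job in, once; it reports no verdict.
The state is a dict: "time": time; "joint_positions": joint angles; "qvel": joint speeds; "joint_torque": joint torques, N m; "tool_pos": TCP position; "ee_rot": TCP orientation; "wrist_force": force on the tool from outside, world axes, zero at the start; "wrist_torque": the same for the moment, N m; "width": finger opening in m.
Only numpy, scipy, OpenCV 4.12 (cv2) and the standard library are available. Lean on these libraries where they do the work, as an engineer would, in place of code of your own. Each camera call takes 0.05 s, during which the arm holds its last target. There are 200 camera calls.

TASK

The salad spinner has just been put together again. Check that it runs by turning its green crank once right round, either way, until the knob is back beside the orange mark, then press the loose orange cap onto the bare stud in the middle until it clicks and sits fully home. Finish while still holding the cap down: keep a firm push of about 10 N on it, do not let go, and leave the other things on the island alone.

Things in the scene. Friction and masses are not known exactly. Their poses are not given: they have to be found in the camera images.
- spinner: the salad spinner: white bowl, grey lid 224 mm across, stuck fast to the island. Origin on its axis at the island's surface, z up; its x axis points to the small orange mark on the lid's rim. On the lid lies the green crank disc, 180 mm across, top face 114 mm above the island
- stud_top (a point): top centre of the bare, fixed steel stud on the spinner's axis, 136 mm above the island: upright, 20 mm across (13 mm at its chamfered top), 18 mm tall above the dark collar (38 mm across) on which the cap seats. Four spring-loaded balls stand 3.5 mm out of its side, 7 mm below its top
- knob_mid (a point): middle of the crank's white finger knob, 138 mm above the island, 24 mm above the disc: upright, round, 24 mm across, 41 mm tall (its top 19 mm above this point). It stands 72 mm from the spinner's axis and spins freely on its own pin, so it can be led round without turning the hand, in a firm grip of some 20 N
- crank (a joint): angle of the green crank disc in rad: 0 at the start with the knob beside the orange mark, growing anticlockwise seen from above; turns without end either way, needs about 1 to 2 N at the knob, stays where it is left
- cap_mid (a point): centre, half-way up, of the loose orange snap cap: round, 40 mm across, 36 mm tall, domed closed top with a white dot, 40 g. It stands mouth down on the island (this point 18 mm up), z axis up, and goes onto the stud the same way up. Fully home, its rim stands on the collar and this point lies at the stud top
- cap_mouth (a point): centre of the cap's open mouth, at its underside, 18 mm below cap_mid. Behind a lead-in cone is an inner lip, 22 mm across, that snaps over the stud's balls: they meet some 13 mm above home, the push needed rises to about 10 N (8 to 13 N), drops some 8 mm above home, and the snap then draws it down
- mug: white mug with grey-green dots, 78 x 114 x 93 mm; origin at the centre of its underside, z up. A loose bystander
- pepper_mill: turned walnut pepper mill, 55 mm across, 172 mm tall; origin at the centre of its underside, z up. A loose bystander
- spice_jar_a: glass spice jar with a dark cap, 41 mm across, 105 mm tall; origin at the centre of its underside, z up. A loose bystander
- spice_jar_b: second glass spice jar with a dark cap, 41 mm across, 105 mm tall; origin at the centre of its underside, z up. A loose bystander
- bottle_stopper: white bottle stopper with black rings stood on its head, 35 mm across, 58 mm tall; not the cap of this job; origin at the centre of its underside, z up. A loose bystander

How it is judged:
By the outcome, as a careful person would: the job done as asked, in the order asked, and still so for the second after the job is handed in, while the arm keeps its last pose, push and grip.
It also fails if it takes over 70 s, if anything falls off the work surface, if the arm or the gripper's body presses on something with over 40 N, if the wrist force passes 120 N, or if a joint passes its speed limit or range.

## Working session

There is one attempt and no reset: what is moved stays moved. The work goes in short steps, Python scripts to look and compute and a tool call to move; the robot and the scene stay as the last step left them, time stands still between calls to the robot, and variables do not carry over. Pictures are saved under pics/ and viewed, about 8 in all and at most 12, crops included, and the job is handed in when it is done.

Besides the shell and the picture viewer there is one more tool, called after "Call:" in YAML: its name, and indented under it one key for each argument. step_arm: Moves the arm, as the interface text tells. Its arguments: {"type":"object","properties":{"plan":{"type":"array"}},"required":["plan"]}

```bash
ls; mkdir -p pics
cat > h.py <<'E'
from bench import robot, cams
import numpy as np, cv2
from scipy.spatial.transform import Rotation as R
def snap(n):
    o=robot.get_obs(); s=cams.snapshot(n); s['o']=o
    if n=='wrist':
        T=np.eye(4); T[:3,:3]=R.from_euler('xyz',o['ee_rot']).as_matrix() if np.size(o['ee_rot'])==3 else np.array(o['ee_rot']); T[:3,3]=o['tool_pos']
        T=T@np.array(s['T_tool_cam']); s['O'],s['A']=T[:3,3],T[:3,:3]
    else:
        s['O']=np.array(s['origin']); a=np.array(s['attitude']); s['A']=a if a.shape==(3,3) else R.from_euler('xyz',a).as_matrix()
    return s
def ray(s,u,v):
    K=np.array(s['camera_matrix']); d=np.array([(u-K[0,2])/K[0,0],(v-K[1,2])/K[1,1]]); p=d.copy()
    for _ in range(20): p=d/(1+s['k1']*(p@p))
    return s['A']@np.array([p[0],p[1],1])
def onz(s,u,v,z):
    r=ray(s,u,v); return s['O']+r*(z-s['O'][2])/r[2]
def proj(s,P):
    q=s['A'].T@(np.array(P)-s['O']); p=q[:2]/q[2]; p=p*(1+s['k1']*(p@p)); K=np.array(s['camera_matrix'])
    return p*[K[0,0],K[1,1]]+K[:2,2]
def save(s,n): cv2.imwrite('pics/'+n,s['frame'][:,:,::-1])
def blobs(s,lo,hi,amin=20):
    h=cv2.cvtColor(s['frame'],cv2.COLOR_RGB2HSV); m=cv2.inRange(h,lo,hi)
    n,_,st,c=cv2.connectedComponentsWithStats(m)
    return [(st[i].tolist(),c[i].round(1).tolist()) for i in range(1,n) if st[i,4]>=amin]
E
python3 - <<'E'
from h import *
print(robot.get_obs())
for n in ('scene','top'):
    s=snap(n); save(s,n+'0.png'); print(n,s['O'],s['attitude'],s['camera_matrix'],s['k1'])
    print('orange',blobs(s,(5,130,120),(20,255,255))); print('green',blobs(s,(40,80,40),(85,255,255),100))
E
```

```text
pics
{'time': 0.0, 'joint_positions': array([-1.20609517e+00,  8.79555664e-02,  1.37224331e+00, -9.40529690e-06,
        1.68360529e+00, -1.03111667e-01]), 'qvel': array([-0.00092129, -0.00076387, -0.0003065 ,  0.00138888,  0.00109943,
        0.00080093]), 'joint_torque': array([-1.07760259e-04, -3.40184677e+01, -3.02426755e+01,  7.18362350e-02,
        3.30178253e-02, -1.74577840e-04]), 'tool_pos': array([ 0.24780408, -0.49039538,  0.20430943]), 'ee_rot': array([-3.13939193e+00, -2.18330018e-04,  4.67811537e-01]), 'wrist_force': array([ 0.49241725,  0.81965911, -1.0036745 ]), 'wrist_torque': array([ 0.02199719, -0.05954561,  0.03805029]), 'width': 0.09364309553890013}
scene [-0.09912298  0.68943004  0.7438338 ] [-2.10874739  0.01517032 -2.41995077] [[438.75109135   0.         310.89903668]
 [  0.         438.75109135 199.92440186]
 [  0.           0.           1.        ]] -0.004209229849387931
orange [([316, 131, 24, 15, 165], [327.6, 136.7]), ([351, 131, 15, 9, 83], [357.1, 134.8]), ([303, 141, 12, 8, 74], [308.8, 144.1]), ([346, 148, 13, 8, 70], [350.6, 151.9]), ([479, 182, 11, 
[... 411 characters left out ...]
81, 47, 48, 980], [486.6, 305.3]), ([505, 289, 66, 53, 790], [546.5, 313.6]), ([465, 367, 60, 33, 902], [496.5, 386.6])]
top [ 0.47640667 -0.11707618  1.26135281] [-3.01469418  0.01290328 -1.54149129] [[459.29180123   0.         321.65433084]
 [  0.         459.29180123 199.34714285]
 [  0.           0.           1.        ]] -0.09128816891826998
orange [([468, 101, 23, 22, 323], [479.2, 111.6]), ([430, 106, 14, 12, 75], [436.2, 110.4]), ([485, 140, 14, 7, 37], [490.4, 142.0]), ([467, 145, 6, 16, 35], [468.7, 152.4]), ([490, 152, 11, 9, 48], [493.7, 156.6]), ([227, 234, 13, 13, 73], [233.2, 239.5]), ([500, 279, 42, 47, 756], [521.0, 303.8])]
green [([301, 181, 71, 71, 3683], [336.6, 216.8])]
```

View pics/top0.png

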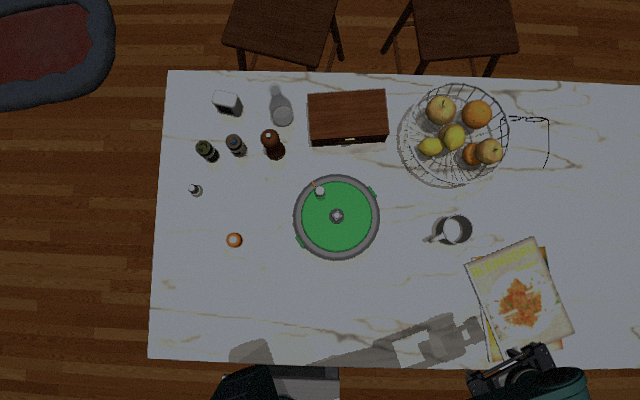

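View pics/scene0.png

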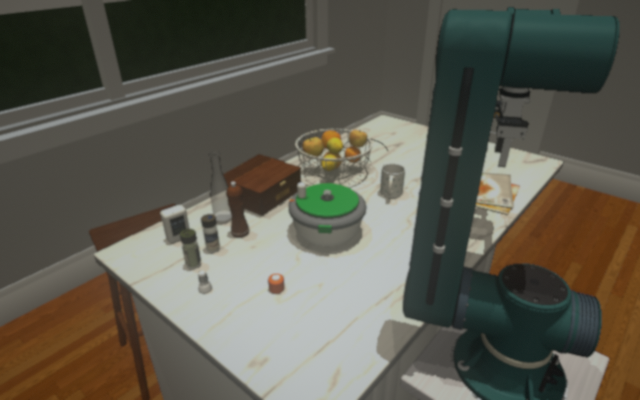

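The top view shows the spinner with its stud at about (336,216), the knob at (319,191) beside the mark at about (314,184), and the cap at (234,240). The mill is at (272,145), the mug at (453,230), and the box is behind the spinner. The scene view agrees with this.

Run:
```python
from h import *
s=snap('top'); f=s['frame']
h=cv2.cvtColor(f,cv2.COLOR_RGB2HSV); m=cv2.inRange(h,(40,80,40),(85,255,255)); m[:150]=0;m[280:]=0
m=cv2.morphologyEx(m,cv2.MORPH_OPEN,np.ones((5,5)))
c=max(cv2.findContours(m,cv2.RETR_EXTERNAL,cv2.CHAIN_APPROX_NONE)[0],key=cv2.contourArea)
pts=cv2.convexHull(c)[:,0]; W=np.array([onz(s,u,v,.114) for u,v in pts])[:,:2].astype(np.float32)
e=cv2.minEnclosingCircle(W); print('disc',e, cv2.fitEllipse(W))
print('stud',onz(s,336.5,215.5,.136)); 
print('knob top',onz(s,319.5,191,.157))
print('mark',onz(s,314.5,184,.11)); print('cap top',onz(s,234.5,240,.036))
t=cv2.resize(f[165:265,215:395],None,fx=4,fy=4,interpolation=cv2.INTER_CUBIC); cv2.imwrite('pics/c.png',t[:,:,::-1])
for p in ((453,230),(273,150),(236,150),(206,155),(195,192)): print(p,onz(s,*p,0.05).round(3))
s2=snap('scene'); print('scene cap',onz(s2,276,276,.036))
```

```text
disc ((0.5818015933036804, -0.13560432195663452), 0.08923299610614777) ((0.5817003846168518, -0.13558408617973328), (0.17722994089126587, 0.17781053483486176), 39.036346435546875)
stud [ 0.58049824 -0.13601694  0.136     ]
knob top [ 0.63713274 -0.0928703   0.157     ]
mark [ 0.66157751 -0.0786107   0.11      ]
cap top [0.51611142 0.13333361 0.036     ]
(453, 230) [ 0.558 -0.447  0.05 ]
(273, 150) [0.761 0.039 0.05 ]
(236, 150) [0.759 0.139 0.05 ]
(206, 155) [0.743 0.221 0.05 ]
(195, 192) [0.641 0.245 0.05 ]
scene cap [0.51845531 0.13303642 0.036     ]
```

View pics/c.png

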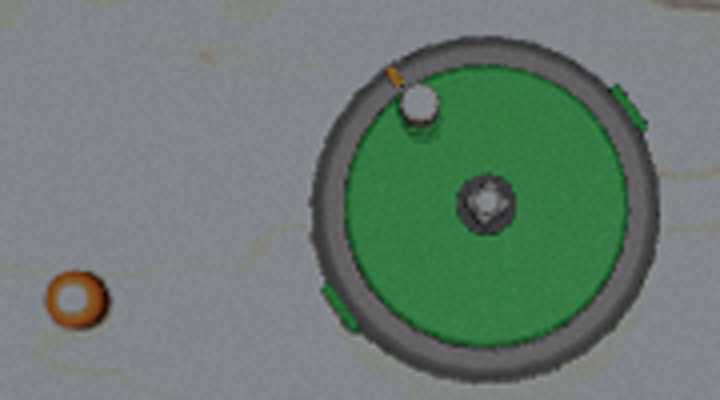

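The crop gives the knob top at (320,190.8), the mark at (314,184) and the stud at about (336.5,215.5). This puts the spinner axis at about (0.5815,-0.136), with the knob 71 mm out at 37°, which fits the given 72 mm. Next I move above the knob and look from close by.

Call:
step_arm:
  plan:
    - [[25,25,20,0,60],[50,50,40,0,60],[75,75,46,0,60],[100,100,46,0,60],[125,125,46,0,60],[150,150,46,0,60],[175,175,46,0,60],[200,200,46,0,60]]

```text
time: 0.87
tool_pos: [0.4489, -0.2895, 0.2514]
ee_rot: [3.142, 0.0, 0.468]
wrist_force: [0.2, -0.5, -1.0]
width: 0.0564
```

Call:
step_arm:
  plan:
    - [[25,25,0,0,60],[50,50,0,0,60],[75,75,0,0,60],[100,100,0,0,60],[125,130,0,0,60],[150,155,0,0,60],[165,175,0,0,60],[165,175,0,0,60]]

```text
time: 1.53
tool_pos: [0.6151, -0.1115, 0.25]
ee_rot: [-3.139, -0.0, 0.474]
wrist_force: [-1.6, -0.1, -0.2]
width: 0.0564
```

Run:
```python
from h import *
s=snap('wrist'); save(s,'w1.png'); print(s['o']['tool_pos'],s['o']['ee_rot'],s['o']['wrist_force'],s['o']['width']); print(s['T_tool_cam'])
for n,p in dict(knob=(.6385,-.0933,.157),stud=(.5815,-.1358,.136)).items(): print(n,proj(s,p))
```

```text
[ 0.61513182 -0.11148026  0.24997599] [-3.13900996e+00 -3.17697122e-04  4.73902613e-01] [-1.6333478  -0.08180578 -0.15847401] 0.05644574369649981
[[ 1.48193867e-03 -9.58992097e-01 -2.83428937e-01  8.31894825e-02]
 [ 9.99998593e-01  1.64400401e-03 -3.33947094e-04  3.34960317e-04]
 [ 7.86210933e-04 -2.83428044e-01  9.58993184e-01 -1.79074452e-01]
 [ 0.00000000e+00  0.00000000e+00  0.00000000e+00  1.00000000e+00]]
knob [312.30902247 170.57630027]
stud [324.88860359 235.64082785]
```

View pics/w1.png

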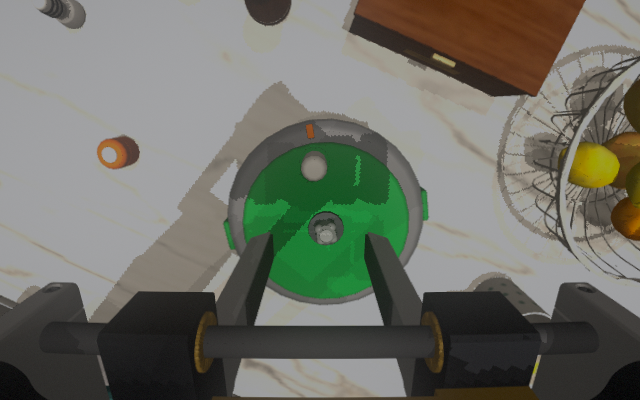

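The wrist view shows the knob top at about (314,163), the stud top at (327,230), the mark at (310,131) and the cap's dot at (109,154).

Run:
```python
from h import *
s=snap('wrist')
h=cv2.cvtColor(s['frame'],cv2.COLOR_RGB2HSV)
m=cv2.inRange(h,(0,0,60),(180,70,255))[140:195,290:340]
n,_,st,c=cv2.connectedComponentsWithStats(m); print(st.tolist(),c)
for n,p,z in (('knob',(314,163),.157),('stud',(327,229),.136),('mark',(310,131),.11),('cap',(110,154),.036)): print(n,onz(s,*p,z).round(4))
m=cv2.inRange(h,(40,80,30),(85,255,255)); m=cv2.morphologyEx(m,cv2.MORPH_OPEN,np.ones((5,5)))
```

```text
[[0, 0, 50, 55, 2037], [0, 0, 24, 7, 79], [25, 0, 1, 1, 1], [45, 0, 5, 1, 5], [9, 8, 26, 31, 628]] [[25.92145312 29.19440353]
 [ 7.62025316  1.6835443 ]
 [25.          0.        ]
 [47.          0.        ]
 [21.83280255 23.32484076]]
knob [ 0.6438 -0.0942  0.157 ]
stud [ 0.5872 -0.1369  0.136 ]
mark [ 0.6628 -0.0792  0.11  ]
cap [0.5169 0.1343 0.036 ]
```

Call:
step_arm:
  plan:
    - [[15,12,-20,0,60],[27,22,-45,0,60],[27,22,-70,0,60],[27,22,-70,0,60],[27,22,-70,0,60]]

```text
time: 2.05
tool_pos: [0.6383, -0.0951, 0.1798]
ee_rot: [-3.139, 0.004, 0.466]
wrist_force: [-0.3, -0.2, 0.1]
width: 0.0562
```

Run:
```python
from h import *
s=snap('wrist'); o=s['o'];print(o['tool_pos'],o['ee_rot'],o['wrist_force'])
cv2.imwrite('pics/w2.png',cv2.resize(s['frame'][100:400,160:480],None,fx=2,fy=2)[:,:,::-1])
for z in (.157,): print(proj(s,(.640,-.0933,z)), proj(s,(.6385,-.0933,z)))
```

```text
[ 0.63825018 -0.09511681  0.17980081] [-3.13924425  0.00390186  0.46601614] [-0.27677106 -0.18143819  0.13221417]
[317.00563367 229.02591488] [316.02140417 230.84388898]
```

View pics/w2.png

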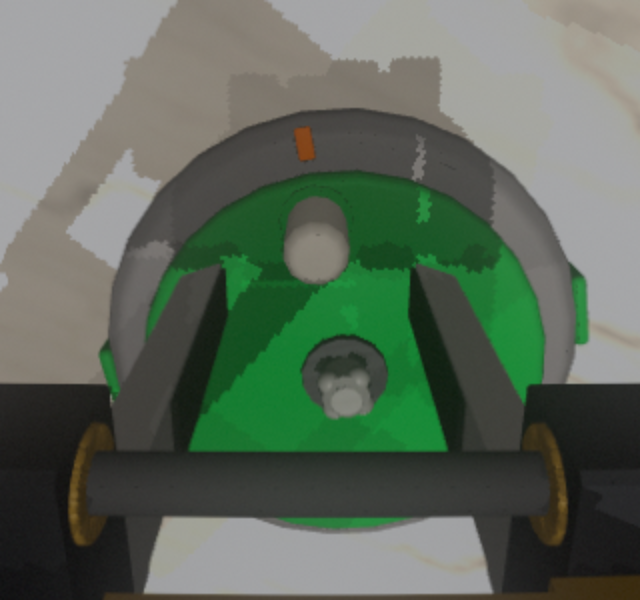

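The knob top is at (318,226.5) in the image, centred between the fingertips, and the stud top is at (333.5,301).

Run:
```python
from h import *
s=snap('wrist')
k=onz(s,318,226.5,.157); c=onz(s,333.5,301,.136); print(k,c,np.hypot(*(k-c)[:2]),np.degrees(np.arctan2(*(k-c)[1::-1])),onz(s,313,171.5,.11))
```

```text
[ 0.64235453 -0.0937064   0.157     ] [ 0.58203988 -0.13835818  0.136     ] 0.07504425032042204 36.5130640822775 [ 0.66643995 -0.07693488  0.11      ]
```

Call:
step_arm:
  plan:
    - [[3,1,-20,0,60],[3,1,-40,0,60],[3,1,-55,0,60],[3,1,-56,0,60],[3,1,-56,0,0],[3,1,-56,0,0],[3,1,-56,0,0],[3,1,-56,0,0]]

```text
time: 2.82
tool_pos: [0.644, -0.0933, 0.1278]
ee_rot: [3.139, -0.003, 0.468]
wrist_force: [0.6, 0.1, 0.2]
width: 0.0333
```

Call:
step_arm:
  plan:
    - [[0,0,0,0,0],[0,0,0,0,0],[0,0,0,0,0]]

```text
time: 3.07
tool_pos: [0.6435, -0.0929, 0.1267]
ee_rot: [3.14, -0.001, 0.468]
wrist_force: [-0.5, 1.2, 4.1]
width: 0.0231
```

Run:
```python
from h import *
r=72;a0=np.radians(36.3)
for k in range(1,41):
    a=a0+np.radians(9*k); print([round(r*(np.cos(a)-np.cos(a0))),round(r*(np.sin(a)-np.sin(a0)))],end='\n' if k%8==0 else ' ')
print(robot.get_obs())
```

```text
[-7, 9] [-16, 16] [-26, 22] [-36, 26] [-47, 29] [-58, 29] [-70, 28] [-81, 26]
[-91, 21] [-101, 15] [-109, 8] [-116, -1] [-122, -10] [-127, -21] [-129, -32] [-130, -43]
[-129, -54] [-126, -65] [-122, -76] [-116, -85] [-109, -94] [-100, -101] [-90, -107] [-80, -111]
[-69, -114] [-58, -115] [-46, -114] [-35, -111] [-25, -107] [-15, -101] [-7, -93] [0, -85]
[6, -75] [11, -65] [13, -54] [14, -42] [13, -31] [10, -20] [6, -10] [0, 0]
{'time': 3.0667, 'joint_positions': array([-2.30604066e-01,  3.33567628e-01,  1.23480893e+00,  6.04967084e-05,
        1.57138690e+00,  8.72278912e-01]), 'qvel': array([-0.00047373, -0.00106173,  0.00066582, -0.00178191,  0.00084235,
       -0.00239234]), 'joint_torque': array([-1.71768065e-01, -4.18183637e+01, -2.84150666e+01, -1.81821396e-02,
       -2.15525427e-01, -2.01035931e-03]), 'tool_pos': array([ 0.64348966, -0.09291809,  0.12672652]), 'ee_rot': array([ 3.14046266e+00, -1.43969228e-03,  4.67914253e-01]), 'wrist_force': array([-0.49738743,  1.24596176,  4.08456138]), 'wrist_torque': array([0.11255275, 0.05252036, 0.00592292]), 'width': 0.023085867034914526}
```

Call:
step_arm:
  plan:
    - [[-7,9,0,0,0],[-16,16,0,0,0],[-26,22,0,0,0],[-36,26,0,0,0],[-47,29,0,0,0],[-58,29,0,0,0],[-70,28,0,0,0],[-81,26,0,0,0]]

```text
time: 3.73
tool_pos: [0.5621, -0.0665, 0.1267]
ee_rot: [3.139, -0.002, 0.469]
wrist_force: [3.1, -2.8, 2.5]
width: 0.0234
```

Call:
step_arm:
  plan:
    - [[-10,-5,0,0,0],[-20,-11,0,0,0],[-28,-18,0,0,0],[-35,-27,0,0,0],[-41,-36,0,0,0],[-46,-47,0,0,0],[-48,-58,0,0,0],[-49,-69,0,0,0]]

```text
time: 4.4
tool_pos: [0.5128, -0.1363, 0.1266]
ee_rot: [3.141, -0.002, 0.468]
wrist_force: [2.2, 0.7, 5.2]
width: 0.0232
```

Call:
step_arm:
  plan:
    - [[1,-11,0,0,0],[4,-22,0,0,0],[8,-33,0,0,0],[14,-42,0,0,0],[21,-51,0,0,0],[30,-58,0,0,0],[40,-64,0,0,0],[50,-68,0,0,0]]

```text
time: 5.07
tool_pos: [0.5633, -0.2037, 0.1266]
ee_rot: [-3.14, -0.002, 0.468]
wrist_force: [-0.2, 3.0, 7.5]
width: 0.0231
```

Call:
step_arm:
  plan:
    - [[11,-3,0,0,0],[22,-4,0,0,0],[34,-3,0,0,0],[45,0,0,0,0],[55,4,0,0,0],[65,10,0,0,0],[73,18,0,0,0],[80,26,0,0,0]]

```text
time: 5.73
tool_pos: [0.6426, -0.1782, 0.1266]
ee_rot: [3.141, 0.001, 0.467]
wrist_force: [-3.3, -0.4, 6.9]
width: 0.0232
```

Call:
step_arm:
  plan:
    - [[6,10,0,0,0],[11,20,0,0,0],[13,31,0,0,0],[14,43,0,0,0],[13,54,0,0,0],[10,65,0,0,0],[6,75,0,0,0],[0,85,0,0,0]]

```text
time: 6.4
tool_pos: [0.6438, -0.0933, 0.1266]
ee_rot: [3.139, -0.002, 0.467]
wrist_force: [0.6, -0.9, 6.4]
width: 0.023
```

Run:
```python
from h import *
s=snap('wrist'); o=s['o'];print(o['tool_pos'],o['ee_rot'],o['wrist_force'],o['width'])
cv2.imwrite('pics/w3.png',cv2.resize(s['frame'][100:400,160:480],None,fx=2,fy=2)[:,:,::-1])
```

```text
[ 0.6437556  -0.09332612  0.12663902] [ 3.13904017e+00 -2.18906785e-03  4.67457989e-01] [ 0.61474942 -0.90906254  6.38332889] 0.023039670091429987
```

View pics/w3.png

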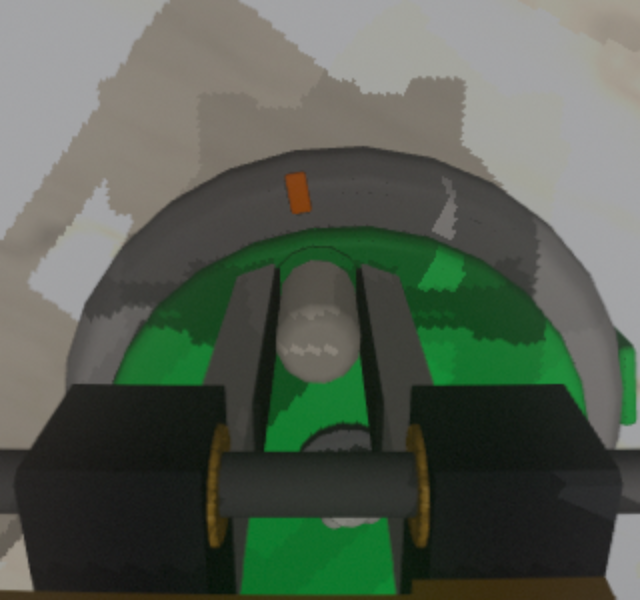

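The turn is complete. The knob is back beside the mark and the TCP is within 0.5 mm of where it started. I release the knob and go to the cap.

Call:
step_arm:
  plan:
    - [[0,0,0,0,60],[0,0,0,0,60],[0,0,0,0,60],[0,0,0,0,60],[0,0,25,0,60],[0,0,60,0,60],[0,0,90,0,60]]

```text
time: 7.03
tool_pos: [0.6423, -0.0933, 0.2151]
ee_rot: [-3.14, 0.003, 0.467]
wrist_force: [-0.7, 0.5, 1.0]
width: 0.0561
```

Call:
step_arm:
  plan:
    - [[-16,28,0,0,80],[-32,56,0,0,80],[-48,84,0,0,80],[-64,112,0,0,80],[-80,140,-10,0,80],[-96,168,-25,0,80],[-112,196,-50,0,80],[-127,226,-80,0,80]]

```text
time: 7.7
tool_pos: [0.517, 0.1318, 0.1381]
ee_rot: [3.141, -0.003, 0.467]
wrist_force: [0.8, -0.5, 0.7]
width: 0.0754
```

Call:
step_arm:
  plan:
    - [[0,0,0,0,80],[0,0,0,0,80],[0,0,0,0,80]]

```text
time: 7.95
tool_pos: [0.5177, 0.1304, 0.138]
ee_rot: [3.141, -0.0, 0.468]
wrist_force: [0.1, -0.0, 0.5]
width: 0.0753
```

Run:
```python
from h import *
s=snap('wrist'); o=s['o'];print(o['tool_pos'],o['ee_rot'],o['wrist_force'],o['width'])
cv2.imwrite('pics/w4.png',cv2.resize(s['frame'][100:400,160:480],None,fx=2,fy=2)[:,:,::-1])
print('orange',[(b,onz(s,b[1][0],b[1][1],.018).round(4)) for b in blobs(s,(3,130,80),(20,255,255),100)])
t=snap('top'); h=cv2.cvtColor(t['frame'],cv2.COLOR_RGB2HSV)
print(proj(s,(.5165,.134,.036)))
```

```text
[0.51774492 0.13035814 0.13801656] [ 3.14070299e+00 -2.43430393e-04  4.67681963e-01] [ 0.1381158  -0.04225394  0.52624174] 0.07529535631286129
orange [(([0, 0, 124, 291, 22805], [44.8, 117.9]), array([0.4677, 0.3964, 0.018 ])), (([291, 174, 42, 41, 940], [311.4, 193.5]), array([0.5155, 0.1368, 0.018 ]))]
[314.11049147 199.06911169]
```

View pics/w4.png

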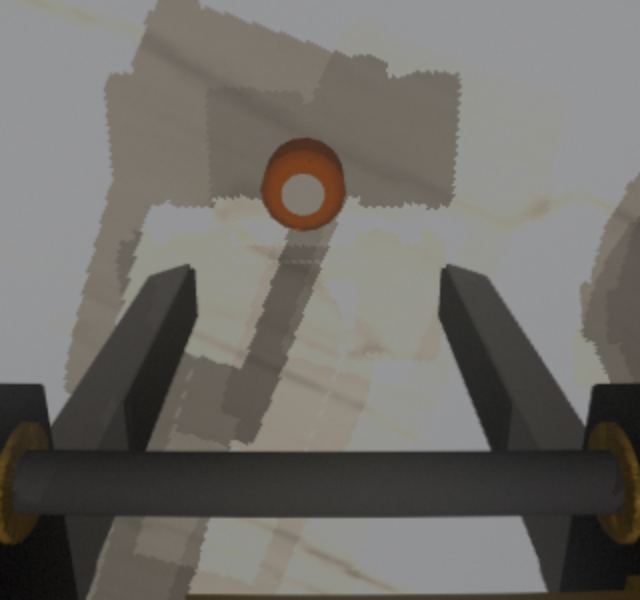

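The cap's white dot is at (311.5,196.5) in the image, between the open fingers, with nothing else near.

Run:
```python
from h import *
s=snap('wrist'); p=onz(s,311.5,196.5,.036); o=s['o']['tool_pos']; print(p,(p-o)*1000)
```

```text
[0.51873388 0.13670142 0.036     ] [  -0.21228037    6.80869887 -103.44100897]
```

Call:
step_arm:
  plan:
    - [[0,5,-35,0,80],[0,5,-70,0,80],[0,5,-100,0,80],[0,5,-120,0,80],[0,5,-129,0,80],[0,5,-129,0,80],[0,5,-129,0,0],[0,5,-129,0,0]]

```text
time: 8.77
tool_pos: [0.5193, 0.1358, 0.0111]
ee_rot: [3.14, -0.004, 0.467]
wrist_force: [0.5, -0.1, -0.3]
width: 0.0654
```

Call:
step_arm:
  plan:
    - [[0,0,0,0,0],[0,0,0,0,0],[0,0,0,0,0],[0,0,0,0,0],[0,0,0,0,0]]

```text
time: 9.18
tool_pos: [0.5177, 0.136, 0.0096]
ee_rot: [3.141, -0.002, 0.468]
wrist_force: [0.0, -1.0, 2.8]
width: 0.0391
```

Call:
step_arm:
  plan:
    - [[0,0,15,0,0],[0,0,45,0,0],[0,0,80,0,0],[0,0,115,0,0],[0,0,150,0,0],[0,0,180,0,0],[0,0,200,0,0]]

```text
time: 9.77
tool_pos: [0.518, 0.136, 0.2127]
ee_rot: [3.14, -0.005, 0.468]
wrist_force: [0.4, -0.4, -0.7]
width: 0.0394
```

Call:
step_arm:
  plan:
    - [[7,-28,0,0,0],[15,-60,0,0,0],[23,-95,0,0,0],[31,-130,0,0,0],[39,-165,0,0,0],[47,-200,0,0,0],[55,-235,0,0,0],[62,-262,0,0,0]]

```text
time: 10.43
tool_pos: [0.579, -0.1289, 0.2082]
ee_rot: [3.141, 0.001, 0.466]
wrist_force: [-0.1, 0.1, -0.9]
width: 0.0396
```

Call:
step_arm:
  plan:
    - [[2,-11,-12,0,0],[2,-11,-25,0,0],[2,-11,-25,0,0],[2,-11,-25,0,0]]

```text
time: 10.77
tool_pos: [0.5801, -0.1362, 0.1819]
ee_rot: [-3.139, 0.002, 0.468]
wrist_force: [-0.1, -0.1, -0.2]
width: 0.0396
```

Run:
```python
from h import *
s=snap('wrist'); o=s['o'];print(o['tool_pos'],o['ee_rot'],o['wrist_force'],o['width'])
cv2.imwrite('pics/w5.png',cv2.resize(s['frame'][100:400,160:480],None,fx=2,fy=2)[:,:,::-1])
z=o['tool_pos'][2]+.0264
print('orange',[(b,onz(s,b[1][0],b[1][1],z-.018).round(4)) for b in blobs(s,(3,130,60),(20,255,255),100)])
print(proj(s,(.582,-.1365,.136)))
```

```text
[ 0.58010819 -0.13624697  0.18186368] [-3.13850108e+00  2.44644701e-03  4.68177100e-01] [-0.1014504  -0.13838686 -0.23090025] 0.03957292710688463
orange [(([518, 0, 91, 38, 1819], [571.4, 12.5]), array([ 0.753 , -0.1898,  0.1903])), (([293, 72, 11, 20, 161], [298.0, 81.3]), array([ 0.6607, -0.084 ,  0.1903])), (([283, 212, 72, 82, 3552], [318.7, 249.3]), array([ 0.5822, -0.1357,  0.1903])), (([229, 313, 16, 60, 371], [234.5, 343.2]), array([ 0.4961, -0.1171,  0.1903])), (([398, 315, 11, 58, 253], [404.1, 346.2]), array([ 0.5449, -0.2179,  0.1903])), (([405, 388, 97, 12, 938], [454.5, 394.2]), array([ 0.5247, -0.2729,  0.1903]))]
[319.83409995 218.59606631]
```

View pics/w5.png

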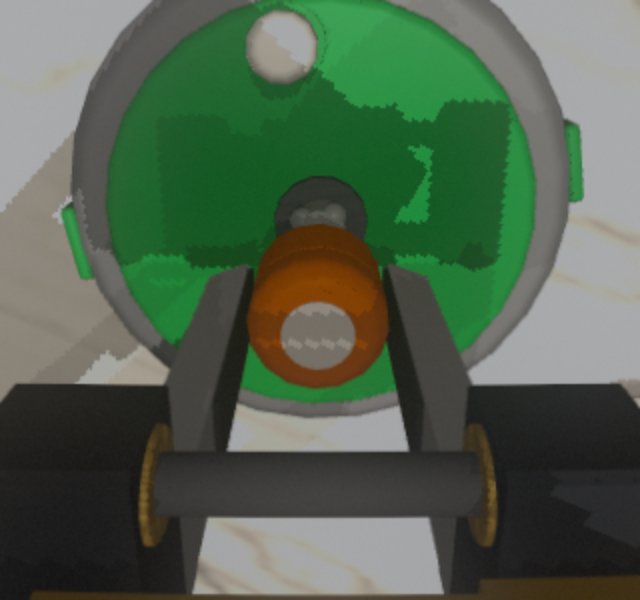

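The cap is held squarely. Its dot is at (319,268), the collar centre is at about (320.3,210.5–212), and the disc rim gives a further check on the axis.

Run:
```python
from h import *
s=snap('wrist'); z=s['o']['tool_pos'][2]+.0264
print('dot',onz(s,319,268,z),'collar',onz(s,320.3,211,.118), s['o']['tool_pos'])
h=cv2.cvtColor(s['frame'],cv2.COLOR_RGB2HSV); m=cv2.inRange(h,(40,80,30),(85,255,255)); m[:108]=0
# disc rim: leftmost/rightmost green per row in the upper rows, fit circle on plane z=.114
P=[]
for r in range(140,232,4):
    x=np.flatnonzero(m[r,208:432])+208
    P+= [onz(s,x[0]-.5,r,.114)[:2],onz(s,x[-1]+.5,r,.114)[:2]]
P=np.array(P); 
from scipy.optimize import least_squares
f=least_squares(lambda q:np.hypot(*(P-q[:2]).T)-.09,[.582,-.1365],loss='soft_l1',f_scale=.001); print('disc',f.x,np.median(abs(f.fun)))
for c in [(.582,-.1365),f.x[:2]]:
    print([proj(s,(c[0]+.019*np.cos(a),c[1]+.019*np.sin(a),.118)).round(1).tolist() for a in np.radians([27,117,-63])])
```

```text
dot [ 0.58067799 -0.13686233  0.20955634] collar [ 0.58250279 -0.13703902  0.118     ] [ 0.58072368 -0.13617271  0.18315634]
disc [ 0.57908129 -0.13815074] 0.0009673661167822548
[[319.4, 188.6], [296.1, 211.2], [342.8, 211.2]]
[[319.6, 192.7], [296.3, 215.1], [342.9, 215.1]]
```

Call:
step_arm:
  plan:
    - [[1,-0.5,-10,0,0],[1,-0.5,-20,0,0],[1,-0.5,-28,0,0],[1,-0.5,-34,0,0],[1,-0.5,-36,0,0],[1,-0.5,-36,0,0]]

```text
time: 11.37
tool_pos: [0.5815, -0.1374, 0.1463]
ee_rot: [-3.14, 0.002, 0.468]
wrist_force: [-0.3, 0.4, 0.3]
width: 0.0395
```

Call:
step_arm:
  plan:
    - [[0,0,-2,0,0],[0,0,-4,0,0],[0,0,-6,0,0],[0,0,-6,0,0]]

```text
time: 11.7
tool_pos: [0.582, -0.1377, 0.1415]
ee_rot: [-3.142, 0.0, 0.468]
wrist_force: [0.5, -0.5, -0.9]
width: 0.0394
```

Call:
step_arm:
  plan:
    - [[0,0,-1,0,0],[0,0,-2,0,0],[0,0,-3,0,0],[0,0,-3,0,0]]

```text
time: 12.03
tool_pos: [0.5824, -0.1375, 0.1399]
ee_rot: [3.141, -0.001, 0.468]
wrist_force: [-1.5, 0.5, 3.6]
width: 0.0397
```

Call:
step_arm:
  plan:
    - [[0,0,-1,0,0],[0,0,-2,0,0],[0,0,-3,0,0],[0,0,-3,0,0]]

```text
time: 12.37
tool_pos: [0.5828, -0.1373, 0.1383]
ee_rot: [3.14, -0.003, 0.468]
wrist_force: [-2.4, 1.3, 8.2]
width: 0.0393
```

The balls are engaging and the force is rising as expected. I trim about 1 mm sideways and keep pressing.

Call:
step_arm:
  plan:
    - [[-1,0.5,-1,0,0],[-1,0.5,-2,0,0],[-1,0.5,-2,0,0],[-1,0.5,-2,0,0]]

```text
time: 12.7
tool_pos: [0.5823, -0.1372, 0.1376]
ee_rot: [3.138, -0.004, 0.468]
wrist_force: [-2.8, 1.3, 11.5]
width: 0.0395
```

Call:
step_arm:
  plan:
    - [[0,0,-1,0,0],[0,0,-2,0,0],[0,0,-2,0,0],[0,0,-2,0,0]]

```text
time: 13.03
tool_pos: [0.5826, -0.1371, 0.1363]
ee_rot: [3.138, -0.005, 0.468]
wrist_force: [-3.4, 2.6, 12.8]
width: 0.0391
```

Call:
step_arm:
  plan:
    - [[-1,0.5,-1,0,0],[-1,0.5,-2,0,0],[-1,0.5,-2,0,0],[-1,0.5,-2,0,0]]

```text
time: 13.37
tool_pos: [0.5809, -0.1367, 0.1299]
ee_rot: [3.14, -0.002, 0.468]
wrist_force: [1.6, -0.8, -1.7]
width: 0.0395
```

Call:
step_arm:
  plan:
    - [[0,0,-1,0,0],[0,0,-2,0,0],[0,0,-2,0,0],[0,0,-2,0,0]]

```text
time: 13.7
tool_pos: [0.5804, -0.1366, 0.1276]
ee_rot: [3.141, -0.0, 0.468]
wrist_force: [2.6, 0.6, 0.9]
width: 0.0396
```

It has snapped over and the TCP is at 127.6 mm, the expected home height. Now I build up the holding push.

Call:
step_arm:
  plan:
    - [[0.7,0,-1,0,0],[0.7,0,-2,0,0],[0.7,0,-2,0,0],[0.7,0,-2,0,0]]

```text
time: 14.03
tool_pos: [0.5805, -0.1366, 0.1275]
ee_rot: [3.141, 0.0, 0.468]
wrist_force: [-1.9, 0.7, 7.8]
width: 0.0395
```

Call:
step_arm:
  plan:
    - [[0,0,-1,0,0],[0,0,-1,0,0],[0,0,-1,0,0],[0,0,-1,0,0]]

```text
time: 14.37
tool_pos: [0.5805, -0.1366, 0.1274]
ee_rot: [3.141, -0.0, 0.468]
wrist_force: [-2.2, 1.7, 10.0]
width: 0.0393
```

Call:
step_arm:
  plan:
    - [[0,0,0,0,0],[0,0,0,0,0],[0,0,0,0,0],[0,0,0,0,0],[0,0,0,0,0],[0,0,0,0,0]]

```text
time: 14.87
tool_pos: [0.5805, -0.1366, 0.1274]
ee_rot: [3.141, -0.0, 0.468]
wrist_force: [-2.9, 0.8, 9.8]
width: 0.0398
```

Run:
```python
from h import *
F=[]
for _ in range(4):
    s=snap('wrist'); F.append(s['o']['wrist_force'])
print(np.round(F,1),s['o']['tool_pos'],s['o']['width'])
cv2.imwrite('pics/w6.png',cv2.resize(s['frame'][100:400,160:480],None,fx=2,fy=2)[:,:,::-1])
```

```text
[[-2.9  0.8  9.8]
 [-4.   1.9  9. ]
 [-2.   1.2 10.2]
 [-2.3  0.9 10.9]] [ 0.58055067 -0.13663707  0.12743878] 0.03951862147263802
```

View pics/w6.png

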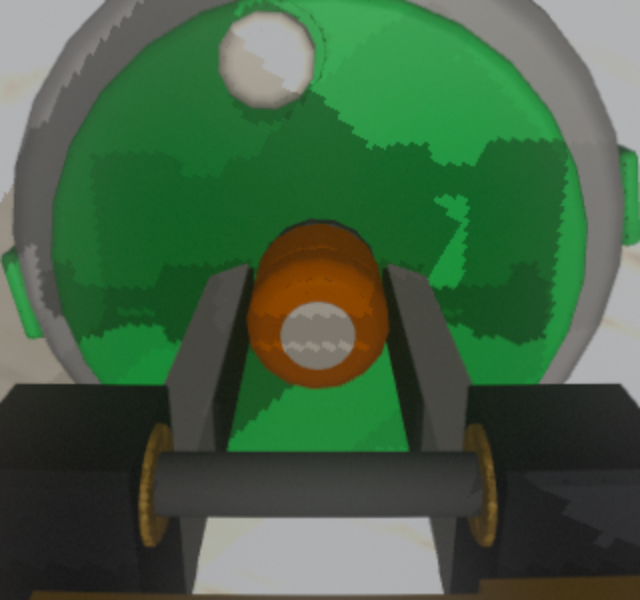

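The cap covers the collar and stands straight. Its dot is still at crop (318,336), so it has not slipped in the grip. The knob is still at its mark, so I hand in.

```bash
python3 -c "
from bench import robot
print(robot.close_job())"
```

```text
the job is handed in; nothing more can be done
None
```

The job is handed in at about 15 s of the 70 s allowed: the crank went once right round, then the cap was snapped home, and the arm is still holding it down.

- **Crank:** I turned it one full turn anticlockwise. The hand came back within 0.5 mm of its start, and the picture showed the knob beside the orange mark.
- **Cap:** The push rose to about 13 N, then dropped as the cap snapped over the balls. The hand stopped at 127.4 mm, against about 127.6 mm expected with the cap fully home. The cap had not slipped in the grip.
- **Holding push:** It read 9.0–10.9 N downwards over the last four readings, with the gripper still closed on the cap. A small sideways force of 2–4 N remained.
- **Other things:** I kept clear of them and felt no contact, but took no last overhead picture to confirm they had not moved.

One check disagreed: a rough fit of the disc's edge put the axis about 3.5 mm from the collar measurement. I went by the collar and the contact forces, and the clean snap bore that out.

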